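# Lock the spool carousel with its long pin

### The job

Turn the thread-spool carousel by its upright post until it clicks into its detent, with the empty bushing on the carousel directly under the bushing in the fixed arm. Then take the long steel locking pin out of the wooden stand and thread it straight down through the arm's bushing and on through the carousel's bushing, until its foot sticks out below the carousel but is still clear of the base plate underneath. Finish while still holding the pin there (do not let go of it), and leave the two short pins and the other things on the bench where they are.

Things in the scene. Friction and masses are not known exactly. Their poses are not given: they have to be found in the camera images.
- turret: Fixed base of the spool turret: a grey plate 200 x 200 mm, 8 mm thick, on the bench. Origin: on the bench, on the carousel's vertical axis. Its x axis points to the sprung detent plunger (a dark housing 22 x 24 mm, 143 mm out, up to 58 mm high). Its y axis points to the fixed arm: a grey column 36 x 26 mm standing 153 mm out, carrying a flat arm (36 mm wide, from 103 to 119 mm above the bench, reaching from 70 to 166 mm out along y) with a square brass bushing on top.
- upper_bush (a point): Centre of the upper mouth of the brass bushing in the fixed arm, 123 mm above the bench, 90 mm from the carousel axis along the turret's y. The bore is 15 mm wide, vertical and goes right through to the arm's underside at 103 mm above the bench.
- carousel (a joint): Carousel angle in rad, positive anticlockwise seen from above, travel -1.35 to 0.5; 0 in the detent, with its bushing under the arm's. It starts between -1.2 and -0.45 and stays where it is left (friction about 1 N at the post). At 0 a sprung ball sits between two steel lobes and centres it (to about 0.015 rad) from within 0.04 rad; riding over a lobe takes about 6 N at the post.
- carousel_bush (a point): Centre of the upper mouth of the square brass bushing on the carousel, 59 mm above the bench, 90 mm from the carousel axis. The bore is 15 mm wide, vertical and goes right through to the carousel's underside at 45 mm above the bench; below it the base plate's top is 8 mm above the bench. The carousel is an aluminium cross of four flat arms 50 mm wide, its top 55 mm above the bench, reaching 115 to 121 mm out.
- post_top (a point): Centre of the top of the carousel's turning post: an upright plain steel post 14 mm in diameter, 55 mm tall, its top 110 mm above the bench, 90 mm from the carousel axis, opposite the carousel's bushing. The carousel's two other arms each carry a thread spool 28 mm in diameter, its top 93 mm above the bench, 85 mm from the axis.
- pin: The long locking pin: a plain steel rod 12 mm in diameter and 175 mm long, loose, about 150 g, with no head. Its lowest 6 mm taper to 7 mm in diameter. Origin: centre of its foot (the tapered end); z runs along the rod to its top. It stands upright in one of the three holes of the wooden stand, foot 10 mm and top 185 mm above the bench.
- pin_top (a point): Centre of the top end of the long pin, 175 mm from its foot.
- stand: Fixed wooden stand, 170 x 60 x 50 mm, origin under its centre on the bench; its long side is its x axis. Three holes 14 mm wide and 40 mm deep at -55, 0 and 55 mm along x; the long pin and the two short pins stand in them in any order.
- short_pin_a: A short steel pin, 12 mm in diameter and 100 mm long, in the stand, its top 110 mm above the bench; origin at its foot. Not to be used; leave it.
- short_pin_b: Another short steel pin like short_pin_a, in the stand. Leave it.
- loose_spool: A loose thread spool, 28 mm in diameter, 38 mm tall, origin under it. Bystander.
- screwdriver: A screwdriver lying on the bench. Bystander.
- scissors: A pair of scissors lying on the bench, about 180 mm long. Bystander.
- tape_measure: A round tape measure, 54 mm in diameter, 16 mm tall. Bystander.
- button_dish: A small white ceramic dish, 90 mm in diameter, 30 mm tall. Bystander.
- oil_bottle: A small bottle, 44 mm in diameter, 100 mm tall. Bystander.

How it is judged:
By the outcome, as a careful person would: the job done as asked, in the order asked, and still so for the second after the job is handed in, while the arm keeps its last pose, push and grip.
It also fails if it takes over 72 s, if anything falls off the work surface, if the arm or the gripper's body presses on something with over 40 N, if the wrist force passes 120 N, or if a joint passes its speed limit or range.

### The arm

A 6-joint arm with a two-finger parallel gripper is mounted at the origin on the work surface. World frame = base frame: x ahead of the robot, y to its left, z up, the work surface at z = 0. Lengths are in mm, angles in rad, forces in N, time in s.
With the tool pointing down it reaches from about 350 to 875 mm from the base axis. Payload 4.2 kg.
Tool frame: the origin (TCP) lies midway between the tips of the shut fingers; the grasp point (between the pads) lies 19 mm behind it (arm.tcp_to_grasp is the distance from the TCP to the grasp point, in mm); z points along the fingers, y is the line along which they close (so a half turn about z gives the same grasp; the last joint's range is limited). The gripper opens to 85 mm and grips with 20 to 120 N. Pads are 22 mm wide; open, the fingers measure 114 mm over their backs; the gripper's body (76 mm by 85 mm) begins 54 mm behind the grasp point. The pads swing forward as they close: fully open they stand 13 mm farther back than shut.
Start: joints at [1.591, 0.385, 0.008, 0, -1.194, -0.259], TCP at [147.804, 607.251, 231.312] pointing down, gripper open.
Joint ranges: [-3.14, 3.14], [-1.21, 2.06], [-1.07, 1.41], [-3.16, 2.05], [-2.99, -0.16], [-3.1, 3.1]. Speed limits (rad/s): [2.79, 2.79, 3.14, 3.14, 3.14, 3.14].

### API

Orientations are given as a unit quaternion [x, y, z, w].
In Python, from bench import arm, imaging, job, models gives the robot as it stands.
- The arm moves only by the tool arm_command, never from a script. Its argument "rows" is a list of rows, each an object with "grip": the opening, from 0 (shut) to 1 (fully open); "linear": the shift along the tool's x, y, z in mm, a list of three; "rot": the turn, a rotation vector about the tool's x, y, z in rad, a list of three. In form: [{"grip": grip, "linear": [tx, ty, tz], "rot": [rx, ry, rz]}, ...]. A call has 1 to 10 rows; each row is the pose to reach, as a shift and turn from the pose commanded when the call began, along the tool's axes at that moment; what a row does not reach only later rows make up. A row lasts 1/8 s, in which the tool goes at most 62.5 mm and 10.7 degrees, less where a joint would pass 70% of its speed; a pose out of reach is approached as far as the arm can. A call with a gripper value outside its range is refused whole. The fingers move at their own pace and stop on an object; the grip force is fixed at half the most. Time passes only in rows, so rows that repeat a pose let the fingers close. It gives the time, the measured TCP pose, the force, the opening and the grip force at its end, in the units of the state.
- arm.read_state(): the state, without advancing time (a new reading comes with each control period).
- imaging.get_image(name): name is "scene" or "top"; returns a dict with "frame" (400x640x3 uint8, red, green, blue), "fx", "fy", "cx", "cy" (pixels), "k1" (the pictures are not rectified: a ray, as slopes to the right and down, at radius r is drawn at 1 + k1 r^2 times it, then the intrinsics apply), "extrinsics" (4x4, takes a point from world to camera coordinates). Camera axes: x right, y down, z forward; pixel columns grow to the right and rows downward; lengths in mm; the calibration is good to about 2 mm. A picture is of the moment at which its call begins. There is no depth.
- job.job_done(): hands the job in; it is judged then, once.
Trained networks look in a picture, given as the dict that the camera call returned (one of the last four; its "shot" number tells which), for a name from the list of things; names that differ only in an ending like _2 or _b are one class to them, and where a whole thing is asked for, a point or a joint stands for the part that bears it (a point fixed in the world has none). Each returns a list of dicts, best first, with "score" (0 to 1); they miss things now and then, are a little off and sometimes report something else, mostly with a low value. They report only what shows in the picture. A call takes as long as a camera call.
- models.spot_in(picture, query): "rect" ([left, top, right, bottom] in pixels, round what is visible of it).
- models.tip_of(picture, query): "pixel" ([column, row] in pixels: a listed point, or the origin of a listed thing).
The state is a dict: "clock": time; "joints": joint angles; "joint_vel": joint speeds; "joint_efforts": joint torques, N m; "position": TCP position; "ee_rot": TCP orientation; "contact_force": force on the tool from outside, world axes, zero at the start; "wrist_torque": the same for the moment, N m; "gripper_width": finger opening in mm; "grasp_force": force on a finger pad.
Only numpy, scipy, OpenCV 4.12 (cv2) and the standard library are available. Lean on these libraries where they do the work, as an engineer would, in place of code of your own. Each camera call takes 0.05 s, during which the arm holds its last target. There are 200 camera calls.

## Working session

There is one attempt and no reset: what is moved stays moved. The work goes in short steps, Python scripts to look and compute and a tool call to move; the robot and the scene stay as the last step left them, time stands still between calls to the robot, and variables do not carry over. Pictures are saved under pics/ and viewed, at most 10 in all, crops included, and the job is handed in when it is done.

Besides the shell and the picture viewer there is one more tool, called after "Call:" by a JSON object that holds its "op" and its "data". arm_command: Moves the arm, as the interface text tells. Its arguments: {"type":"object","properties":{"rows":{"type":"array"}},"required":["rows"]}

```bash
mkdir -p pics; ls; cat > h.py <<'E'
import numpy as np, cv2
from bench import arm, imaging, job, models
def K(p): return np.array([[p['fx'],0,p['cx']],[0,p['fy'],p['cy']],[0,0,1.]])
def dist(p): return np.array([p['k1'],0,0,0,0.])
def ray(p,px):
    n=cv2.undistortPoints(np.array([[px]],float),K(p),dist(p))[0,0]
    E=np.array(p['extrinsics']);R,t=E[:3,:3],E[:3,3]
    return -R.T@t, R.T@np.array([n[0],n[1],1.])
def at_z(p,px,z):
    o,d=ray(p,px); return o+d*(z-o[2])/d[2]
def proj(p,P):
    E=np.array(p['extrinsics']); c=E[:3,:3]@np.array(P,float)+E[:3,3]
    return cv2.projectPoints(c.reshape(1,1,3),np.zeros(3),np.zeros(3),K(p),dist(p))[0][0,0]
E
cat > a.py <<'E'
from h import *
Z=dict(upper_bush=123,carousel_bush=59,post_top=110,pin_top=185,turret=0,stand=0,short_pin_a=10,oil_bottle=0,loose_spool=0,button_dish=0,scissors=0,screwdriver=0,tape_measure=0)
for n in ("scene","top"):
    p=imaging.get_image(n); cv2.imwrite(f"pics/{n}0.png",p['frame'][:,:,::-1])
    E=np.array(p['extrinsics']); print(n,(-E[:3,:3].T@E[:3,3]).round())
    for q,z in Z.items():
        for r in models.tip_of(p,q)[:2]:
            print(q,round(r['score'],2),np.round(r['pixel'],1),at_z(p,r['pixel'],z).round(1)[:2])
s=arm.read_state(); print(s['position'],s['ee_rot'],s['contact_force'])
E
python3 a.py
```

```text
pics
scene [996. 792. 863.]
upper_bush 0.74 [292.4 194.6] [596.6 -94.2]
upper_bush 0.33 [260.5 218. ] [704.4 -43.2]
carousel_bush 0.84 [262.4 214.4] [ 669.3 -127. ]
post_top 0.96 [293.9 166.2] [ 530.4 -227.8]
pin_top 0.62 [398.6 267.7] [541.5 285.9]
turret 0.72 [278.7 213.3] [ 602.  -178.9]
turret 0.24 [305.4 158.7] [ 409.6 -400.6]
stand 0.64 [385.9 323.7] [541.8 277.9]
short_pin_a 0.61 [412.8 316.3] [481.8 293.6]
short_pin_a 0.57 [364.8 329.1] [596.3 275.6]
oil_bottle 0.6 [396.1 254.3] [396.  105.3]
oil_bottle 0.55 [235.9 168.4] [ 635.  -445.1]
loose_spool 0.51 [399.6 253.3] [385.7 106.2]
button_dish 0.94 [305.1 160. ] [ 413.9 -394. ]
button_dish 0.57 [388.3 320.6] [532.3 273.2]
scissors 0.64 [341.4 388.3] [706.9 369.6]
scissors 0.57 [293.6 167.7] [ 467.  -369.4]
screwdriver 0.75 [265.1 326.2] [784.5 165.7]
screwdriver 0.46 [291.7 198. ] [ 539.1 -227.4]
tape_measure 0.56 [339.2 177.9] [ 362.2 -256.4]
top [ 270.  -47. 1449.]
upper_bush 0.79 [345.  196.3] [591.9 -93.7]
carousel_bush 0.83 [355.1 176.3] [ 675.8 -118.1]
carousel_bush 0.69 [217.1 217.8] [480.  280.7]
post_top 0.77 [385.7 224.8] [ 528.4 -224.4]
post_top 0.42 [209.7 187.4] [559.4 308.7]
pin_top 0.62 [209.6 188.8] [539.1 288.3]
turret 0.68 [369.5 205.1] [ 605.2 -179.8]
stand 0.67 [221.2 198.9] [551.5 293.9]
short_pin_a 0.4 [215.7 217.6] [487.3 296.7]
short_pin_a 0.36 [226.7 185.4] [595.9 282.9]
oil_bottle 0.79 [451.4 205.6] [ 644.2 -439.2]
loose_spool 0.38 [271.9 257.6] [391.2 100.4]
button_dish 0.65 [431.2 280.4] [ 398.3 -398.9]
scissors 0.66 [208.6 148.4] [712.3 368.1]
screwdriver 0.72 [270.2 136.3] [785.5 175.6]
tape_measure 0.71 [386.3 286.5] [ 358.2 -264. ]
[147.81258079 607.23845332 231.30963149] [ 9.92879842e-01 -1.19120193e-01 -9.05237407e-07 -1.40151595e-06] [-0.67982109  1.09776795  0.51160015]
```

```bash
python3 - <<'E'
import cv2,numpy as np
a=cv2.imread('pics/scene0.png')[120:400,180:480];b=cv2.imread('pics/top0.png')[120:300,190:480]
a=cv2.resize(a,None,fx=2,fy=2,interpolation=cv2.INTER_CUBIC);cv2.imwrite('pics/s1.png',a)
b=cv2.resize(b,None,fx=2.7,fy=2.7,interpolation=cv2.INTER_CUBIC);cv2.imwrite('pics/t1.png',b)
E
```

```text
(no output)
```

View pics/s1.png

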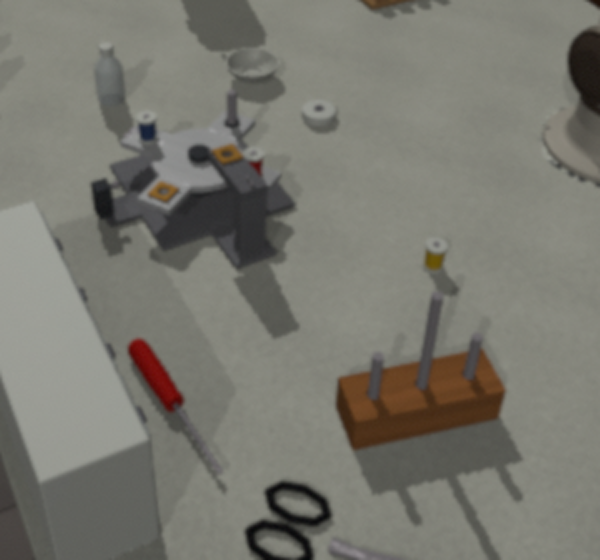

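View pics/t1.png

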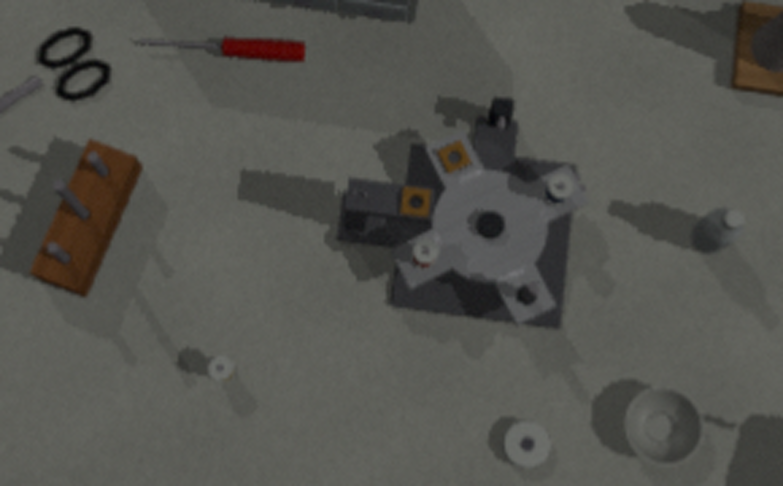

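The pictures match the network reports. In the scene crop the long pin is in the stand's middle hole (top near full-frame px 398,267), with short pins either side. The carousel bushing is about 60° clockwise of the arm, and the post is at the far side (295,167). I'll fit the turret pose from both cameras.

```bash
cat > fit.py <<'E'
from h import *
from scipy.optimize import least_squares
def orange(p):
    h=cv2.cvtColor(p['frame'],cv2.COLOR_RGB2HSV)
    m=cv2.inRange(h,(8,140,110),(25,255,255))
    m=cv2.morphologyEx(m,cv2.MORPH_CLOSE,np.ones((3,3)))
    n,l,s,c=cv2.connectedComponentsWithStats(m)
    return [(tuple(c[i].round(1)),s[i][4]) for i in range(1,n) if 30<s[i][4]<400]
def pts(v):
    cx,cy,yaw,a=v; u=lambda r,t,z:[cx+r*np.cos(t),cy+r*np.sin(t),z]
    return dict(turret=[cx,cy,0],upper_bush=u(90,yaw+np.pi/2,123),carousel_bush=u(90,yaw+np.pi/2+a,59),post_top=u(90,yaw-np.pi/2+a,110))
def fit(v0=(603,-177,0.1,-1.05),names=("scene","top"),use=("turret","upper_bush","carousel_bush","post_top")):
    obs=[]
    for n in names:
        p=imaging.get_image(n)
        ob=orange(p)
        print(n,'orange',ob)
        for q in use:
            g=[r['pixel'] for r in models.tip_of(p,q)]
            e=proj(p,pts(v0)[q])
            g=[x for x in g if np.hypot(*(x-e))<12]
            if g: obs.append((p,q,g[0],n,1.))
            if 'bush' in q:
                for c,_ in ob:
                    if np.hypot(*(c-e))<9: obs.append((p,q,np.array(c),n+'O',1.5))
    f=lambda v:np.concatenate([w*(proj(p,pts(v)[q])-x) for p,q,x,n,w in obs])
    r=least_squares(f,v0,loss='soft_l1',x_scale=[10,10,.1,.1])
    for p,q,x,n,w in obs: print(n,q,(proj(p,pts(r.x)[q])-x).round(1))
    print('fit',r.x.round(3)); 
    for k,q in pts(r.x).items(): print(k,np.round(q,1))
    return r.x
if __name__=="__main__":
    fit()
    # stand: x,y,yaw ; holes
    P=[]
    for n in ("scene","top"):
        p=imaging.get_image(n)
        for q in ("pin_top","short_pin_a","stand","pin"):
            for r in models.tip_of(p,q)[:2]: print(n,q,round(r['score'],2),np.round(r['pixel'],1),at_z(p,r['pixel'],dict(pin_top=185,stand=0).get(q,10)).round(1)[:2])
E
python3 fit.py
```

```text
scene orange [((np.float64(293.3), np.float64(196.4)), np.int32(41)), ((np.float64(261.3), np.float64(215.4)), np.int32(47)), ((np.float64(403.3), np.float64(312.1)), np.int32(44)), ((np.float64(380.1), np.float64(317.9)), np.int32(67)), ((np.float64(360.2), np.float64(323.3)), np.int32(42))]
top orange []
scene turret [0.1 0.2]
scene upper_bush [-0.5  3. ]
sceneO upper_bush [0.4 0.1]
scene carousel_bush [ 0.3 -1.1]
sceneO carousel_bush [-0.2  0.4]
scene post_top [-0.7 -0.9]
top turret [-1.   0.4]
top upper_bush [-1.  -0.1]
top carousel_bush [ 1.4 -0.8]
top post_top [3.  1.8]
fit [ 6.01501e+02 -1.75497e+02  5.20000e-02 -1.00000e+00]
turret [ 601.5 -175.5    0. ]
upper_bush [596.8 -85.6 123. ]
carousel_bush [ 674.6 -123.    59. ]
post_top [ 528.4 -228.   110. ]
scene pin_top 0.6 [397.3 263.5] [537.2 275.2]
scene short_pin_a 0.55 [305.2 158.4] [ 416.2 -388.6]
scene short_pin_a 0.45 [366.2 326.8] [590.3 271.7]
scene stand 0.85 [383.8 325.2] [548.3 279.3]
scene stand 0.74 [294.1 196.7] [ 530.1 -230. ]
scene pin 0.55 [303.3 159.7] [ 425.2 -384.3]
scene pin 0.5 [386.8 322.8] [544.  282.7]
top pin_top 0.52 [208.3 187.3] [542.8 292.8]
top short_pin_a 0.41 [229.7 187.4] [590.9 272.1]
top short_pin_a 0.36 [215.5 218.7] [483.8 296.6]
top stand 0.77 [222.1 202.1] [541.6 289. ]
top pin 0.57 [221.5 202.8] [537.2 288.1]
top pin 0.48 [344.  193.7] [627.3 -93.3]
```

Call:
{"op": "arm_command", "data": {"rows": [{"grip": 1, "linear": [0, 0, 0], "rot": [0, 0, 0.15]}, {"grip": 1, "linear": [0, 0, 0], "rot": [0, 0, 0.15]}]}}

```text
clock: 2.65
position: [147.8, 607.2, 231.3]
ee_rot: [0.981, -0.192, 0.0, 0.0]
contact_force: [-0.2, 0.2, 0.0]
gripper_width: 85.3
grasp_force: 0.0
```

```bash
python3 -c "
from h import *
s=arm.read_state();print(s['joints'],s['position'],s['ee_rot'],s['clock'])"
```

```text
[ 1.59059551e+00  3.84712181e-01  7.89156988e-03 -6.05071595e-06
 -1.19402129e+00 -4.06917395e-01] [147.80522189 607.24017648 231.30051132] [ 9.81325633e-01 -1.92353842e-01  2.07599444e-06  2.28675266e-05] 2.65
```

```bash
cat > mv.py <<'E'
import sys,numpy as np
from bench import arm
from scipy.spatial.transform import Rotation as R
def rel(x,y,z,alpha_deg,s=None,cmd=None):
    "shift/turn from present (vertical) pose to TCP (x,y,z), tool x at alpha"
    s=s or arm.read_state(); r=R.from_quat(s['ee_rot']); p=np.array(s['position'])
    a=np.radians(alpha_deg); M=np.array([[np.cos(a),np.sin(a),0],[np.sin(a),-np.cos(a),0],[0,0,-1]]).T
    M=np.column_stack([[np.cos(a),np.sin(a),0],[np.sin(a),-np.cos(a),0],[0,0,-1]])
    return r.inv().apply(np.array([x,y,z])-p).round(1), (r.inv()*R.from_matrix(M)).as_rotvec().round(3)
if __name__=="__main__":
    v=list(map(float,sys.argv[1:]))
    for i in range(0,len(v),4): print(*rel(*v[i:i+4]))
E
python3 mv.py 528 -228 231 -144.3
```

```text
[6.674e+02 6.299e+02 3.000e-01] [ 0.    -0.     2.131]
```

Call:
{"op": "arm_command", "data": {"rows": [{"grip": 1, "linear": [40, 38, 0], "rot": [0, 0, 0.13]}, {"grip": 1, "linear": [80, 76, 0], "rot": [0, 0, 0.26]}, {"grip": 1, "linear": [120, 113, 0], "rot": [0, 0, 0.39]}, {"grip": 1, "linear": [160, 151, 0], "rot": [0, 0, 0.52]}, {"grip": 1, "linear": [200, 189, 0], "rot": [0, 0, 0.65]}, {"grip": 1, "linear": [240, 227, 0], "rot": [0, 0, 0.78]}, {"grip": 1, "linear": [280, 264, 0], "rot": [0, 0, 0.91]}, {"grip": 1, "linear": [320, 302, 0], "rot": [0, 0, 1.04]}, {"grip": 1, "linear": [360, 340, 0], "rot": [0, 0, 1.17]}, {"grip": 1, "linear": [400, 378, 0], "rot": [0, 0, 1.3]}]}}

```text
clock: 3.9
position: [375.2, 104.2, 231.9]
ee_rot: [-0.664, 0.748, -0.0, 0.001]
contact_force: [1.7, 1.5, -0.2]
gripper_width: 85.3
grasp_force: 0.0
```

```bash
python3 mv.py 528 -228 231 -144.3 528 -228 100 -144.3; python3 -c "
from h import *
print(arm.read_state()['joints'])"
```

```text
[ 311.8 -191.1    0.8] [-0.001  0.002  0.829]
[ 311.9 -190.9  131.8] [-0.001  0.002  0.829]
[ 6.94085103e-01 -3.39628861e-02 -5.16248871e-01  2.37611300e-04
 -1.08675080e+00 -8.12938784e-01]
```

Call:
{"op": "arm_command", "data": {"rows": [{"grip": 1, "linear": [52, -32, 0], "rot": [0, 0, 0.14]}, {"grip": 1, "linear": [104, -64, 0], "rot": [0, 0, 0.28]}, {"grip": 1, "linear": [156, -96, 0], "rot": [0, 0, 0.42]}, {"grip": 1, "linear": [208, -127, 0], "rot": [0, 0, 0.56]}, {"grip": 1, "linear": [260, -159, 0], "rot": [0, 0, 0.7]}, {"grip": 1, "linear": [312, -191, 0], "rot": [0, 0, 0.83]}, {"grip": 1, "linear": [312, -191, 40], "rot": [0, 0, 0.83]}, {"grip": 1, "linear": [312, -191, 80], "rot": [0, 0, 0.83]}]}}

```text
clock: 4.9
position: [527.9, -227.6, 150.3]
ee_rot: [-0.307, 0.952, -0.0, 0.001]
contact_force: [0.1, -0.3, -0.6]
gripper_width: 85.7
grasp_force: 0.0
```

```bash
python3 - <<'E'
from h import *
from mv import rel
print(rel(528,-228,78,-144.3))
import numpy as np
b=None
for n in ("scene","top"):
    p=imaging.get_image(n); c=proj(p,[528,-228,120]); x,y=int(c[0]),int(c[1])
    im=cv2.resize(p['frame'][y-60:y+60,x-65:x+65,::-1],None,fx=3,fy=3,interpolation=cv2.INTER_CUBIC)
    b=im if b is None else np.hstack([b,im]); print(c, x-65,y-60)
cv2.imwrite('pics/g1.png',b)
E
```

```text
(array([ 0.2, -0.4, 72.3]), array([-0.001,  0.001,  0.   ]))
[294.61804436 162.98783252] 229 102
[387.45895315 224.54000385] 322 164
```

View pics/g1.png

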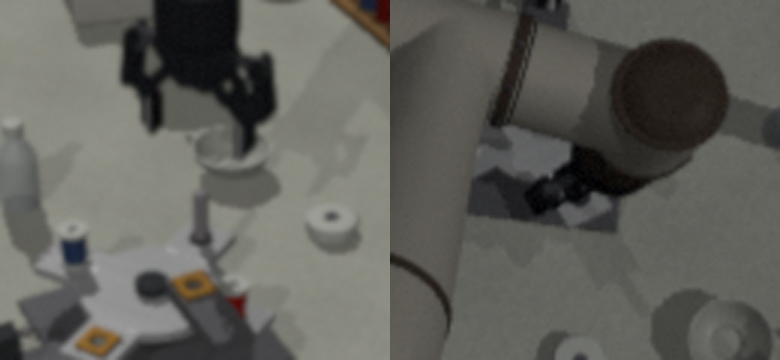

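The open fingers straddle the post, which shows at about (202,205) in the left crop with finger tips at 150 and 243. I'll lower and cage it.

Call:
{"op": "arm_command", "data": {"rows": [{"grip": 1, "linear": [0, 0, 24], "rot": [0, 0, 0]}, {"grip": 1, "linear": [0, 0, 48], "rot": [0, 0, 0]}, {"grip": 1, "linear": [0, 0, 72], "rot": [0, 0, 0]}, {"grip": 0.24, "linear": [0, 0, 72], "rot": [0, 0, 0]}, {"grip": 0.24, "linear": [0, 0, 72], "rot": [0, 0, 0]}, {"grip": 0.24, "linear": [0, 0, 72], "rot": [0, 0, 0]}, {"grip": 0.24, "linear": [0, 0, 72], "rot": [0, 0, 0]}, {"grip": 0.24, "linear": [0, 0, 72], "rot": [0, 0, 0]}]}}

```text
clock: 6.0
position: [527.8, -226.5, 79.8]
ee_rot: [-0.306, 0.952, -0.0, 0.0]
contact_force: [0.4, -0.2, -0.0]
gripper_width: 20.3
grasp_force: 0.0
```

Call:
{"op": "arm_command", "data": {"rows": [{"grip": 0.24, "linear": [-0.4, -9, 0], "rot": [0, 0, -0.1]}, {"grip": 0.24, "linear": [-1.8, -17.9, 0], "rot": [0, 0, -0.2]}, {"grip": 0.24, "linear": [-4, -26.6, 0], "rot": [0, 0, -0.3]}, {"grip": 0.24, "linear": [-7.1, -35, 0], "rot": [0, 0, -0.4]}, {"grip": 0.24, "linear": [-11, -43.1, 0], "rot": [0, 0, -0.5]}, {"grip": 0.24, "linear": [-15.7, -50.8, 0], "rot": [0, 0, -0.6]}, {"grip": 0.24, "linear": [-21.2, -58, 0], "rot": [0, 0, -0.7]}, {"grip": 0.24, "linear": [-27.3, -64.6, 0], "rot": [0, 0, -0.8]}, {"grip": 0.24, "linear": [-30.6, -67.6, 0], "rot": [0, 0, -0.85]}, {"grip": 0.24, "linear": [-30.6, -67.6, 0], "rot": [0, 0, -0.85]}]}}

```text
clock: 7.25
position: [591.9, -263.6, 79.1]
ee_rot: [-0.671, 0.741, 0.0, -0.0]
contact_force: [-0.4, -1.1, 0.9]
gripper_width: 20.2
grasp_force: 0.0
```

```bash
python3 - <<'E'
from h import *
from fit import orange
s=arm.read_state(); print(s['contact_force'],s['position'])
p=imaging.get_image('scene')
print(orange(p)); 
for q in('carousel_bush','post_top','upper_bush'): print(q,[(round(r['score'],2),np.round(r['pixel'],1)) for r in models.tip_of(p,q)[:2]])
im=cv2.resize(p['frame'][130:250,220:350,::-1],None,fx=4,fy=4,interpolation=cv2.INTER_CUBIC)
cv2.imwrite('pics/c1.png',im)
E
```

```text
[-0.41934692 -1.11605511  0.87630716] [ 591.92482052 -263.60691504   79.08695399]
[((np.float64(423.2), np.float64(307.2)), np.int32(45)), ((np.float64(356.9), np.float64(311.1)), np.int32(33)), ((np.float64(404.0), np.float64(312.0)), np.int32(85)), ((np.float64(380.6), np.float64(317.5)), np.int32(95))]
carousel_bush [(0.7, array([292.2, 217.7])), (0.66, array([292.8, 195.3]))]
post_top []
upper_bush [(0.72, array([292.4, 198. ]))]
```

View pics/c1.png

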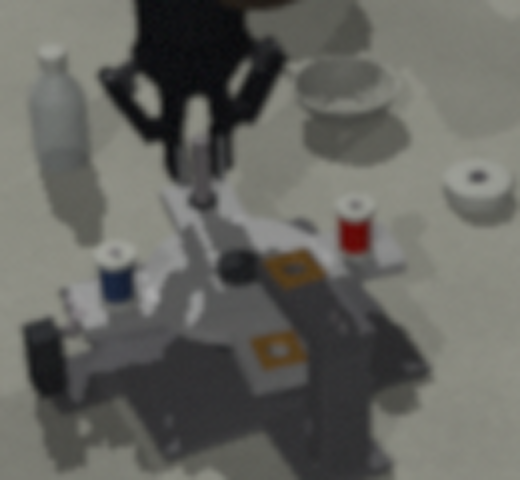

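The carousel followed. Its bushing is now at about (290,217) and the arm's bushing is at (293.7,197).

```bash
python3 - <<'E'
from h import *
p=imaging.get_image('scene')
u=at_z(p,[293.7,197.2],123);c=at_z(p,[290,217.5],59)
print(u,c,np.linalg.norm(u-c))
C=np.array([601.5,-175.5])
for q in (u,c): d=q[:2]-C; print(np.hypot(*d),np.degrees(np.arctan2(d[1],d[0])))
print(proj(p,[u[0],u[1],59]))
E
```

```text
[598.21363863 -82.89498032 123.        ] [609.22211339 -83.8690101   59.        ] 64.9471727689631
92.66331443166692 92.0324562455183
91.95580104098 85.18283587995221
[293.97794437 216.53917822]
```

Call:
{"op": "arm_command", "data": {"rows": [{"grip": 0.24, "linear": [0, -2.7, 0], "rot": [0, 0, -0.03]}, {"grip": 0.24, "linear": [-0.2, -5.4, 0], "rot": [0, 0, -0.06]}, {"grip": 0.24, "linear": [-0.2, -5.4, 0], "rot": [0, 0, -0.06]}]}}

```text
clock: 7.88
position: [592.3, -263.1, 79.0]
ee_rot: [-0.693, 0.72, 0.005, -0.003]
contact_force: [-10.1, 3.6, 7.1]
gripper_width: 20.9
grasp_force: 5.3
```

Call:
{"op": "arm_command", "data": {"rows": [{"grip": 0.24, "linear": [0, -1, 0], "rot": [0, 0, -0.011]}, {"grip": 0.24, "linear": [0, -2, 0], "rot": [0, 0, -0.022]}]}}

```text
clock: 8.12
position: [592.3, -262.9, 78.9]
ee_rot: [-0.701, 0.713, 0.007, -0.004]
contact_force: [-15.2, 4.3, 11.0]
gripper_width: 20.6
grasp_force: 7.7
```

Call:
{"op": "arm_command", "data": {"rows": [{"grip": 0.24, "linear": [0, -1, 0], "rot": [0, 0, -0.011]}, {"grip": 0.24, "linear": [0, -1, 0], "rot": [0, 0, -0.011]}]}}

```text
clock: 8.38
position: [592.5, -262.9, 78.9]
ee_rot: [-0.705, 0.709, 0.008, -0.005]
contact_force: [-16.1, 3.4, 9.6]
gripper_width: 20.6
grasp_force: 7.9
```

Call:
{"op": "arm_command", "data": {"rows": [{"grip": 0.24, "linear": [0, -1, 0], "rot": [0, 0, -0.011]}, {"grip": 0.24, "linear": [0, -1, 0], "rot": [0, 0, -0.011]}]}}

```text
clock: 8.62
position: [597.2, -263.5, 79.1]
ee_rot: [0.709, -0.705, -0.004, 0.002]
contact_force: [-5.9, 2.0, 4.8]
gripper_width: 20.7
grasp_force: 3.3
```

The force peaked at about 16 N and then dropped as the tool jumped 4.7 mm, so the ball has gone over a lobe. I'll back off to let it centre, then check.

Call:
{"op": "arm_command", "data": {"rows": [{"grip": 0.24, "linear": [0, 2, 0], "rot": [0, 0, 0.0]}, {"grip": 0.24, "linear": [0, 4, 0], "rot": [0, 0, 0]}, {"grip": 0.24, "linear": [0, 5, 0], "rot": [0, 0, 0]}, {"grip": 0.24, "linear": [0, 5, 0], "rot": [0, 0, 0]}]}}

```text
clock: 9.12
position: [596.8, -264.1, 79.4]
ee_rot: [0.709, -0.705, 0.0, -0.0]
contact_force: [1.2, 0.6, 0.2]
gripper_width: 20.4
grasp_force: 0.0
```

```bash
python3 - <<'E'
from h import *
p=imaging.get_image('scene')
im=cv2.resize(p['frame'][160:240,240:340,::-1],None,fx=6,fy=6,interpolation=cv2.INTER_CUBIC)
cv2.imwrite('pics/c2.png',im)
print([(round(r['score'],2),np.round(r['pixel'],1)) for r in models.tip_of(p,'carousel_bush')[:2]])
h=cv2.cvtColor(p['frame'],cv2.COLOR_RGB2HSV)
for x in (290,294): print(h[214:222,x].tolist())
E
```

```text
[(0.81, array([291.3, 215.5])), (0.7, array([396.8, 251.5]))]
[[17, 159, 88], [17, 117, 87], [15, 55, 84], [15, 44, 81], [17, 101, 81], [17, 154, 83], [18, 158, 84], [17, 102, 85]]
[[17, 143, 80], [16, 125, 86], [16, 89, 86], [16, 81, 85], [16, 127, 86], [18, 146, 84], [16, 92, 86], [15, 24, 85]]
```

View pics/c2.png

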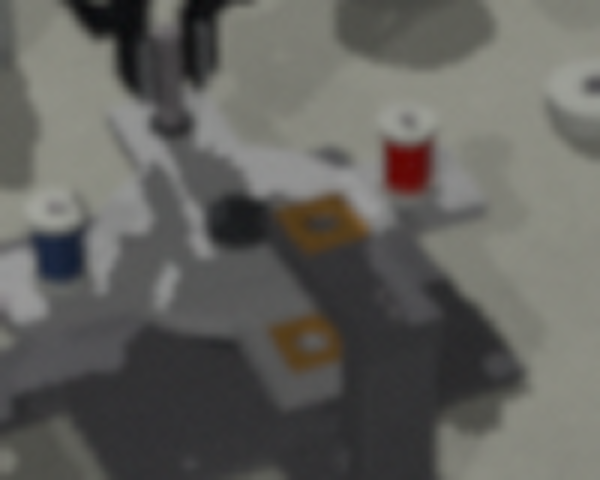

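The lower bushing at about (292.3,217) looks roughly 1.5 px short of the point under the arm's bushing, (294,216.5). I'll probe with small pushes to see whether it's really in the detent.

Call:
{"op": "arm_command", "data": {"rows": [{"grip": 0.24, "linear": [0, -1.5, 0], "rot": [0, 0, 0]}, {"grip": 0.24, "linear": [0, -1.5, 0], "rot": [0, 0, 0]}]}}

```text
clock: 9.48
position: [598.0, -264.0, 79.3]
ee_rot: [0.709, -0.705, 0.0, -0.0]
contact_force: [0.4, 0.4, -0.3]
gripper_width: 21.1
grasp_force: 0.0
```

Call:
{"op": "arm_command", "data": {"rows": [{"grip": 0.24, "linear": [0, -1.5, 0], "rot": [0, 0, 0]}, {"grip": 0.24, "linear": [0, -1.5, 0], "rot": [0, 0, 0]}]}}

```text
clock: 9.72
position: [598.3, -264.0, 79.2]
ee_rot: [0.709, -0.705, -0.001, 0.001]
contact_force: [-3.1, 0.2, 0.9]
gripper_width: 20.3
grasp_force: 1.6
```

Call:
{"op": "arm_command", "data": {"rows": [{"grip": 0.24, "linear": [0, -1.5, 0], "rot": [0, 0, 0]}, {"grip": 0.24, "linear": [0, -1.5, 0], "rot": [0, 0, 0]}]}}

```text
clock: 9.98
position: [600.5, -264.2, 79.2]
ee_rot: [0.709, -0.705, -0.0, 0.0]
contact_force: [-3.1, -1.5, 1.2]
gripper_width: 21.0
grasp_force: 1.5
```

Call:
{"op": "arm_command", "data": {"rows": [{"grip": 0.24, "linear": [0, -1, 0], "rot": [0, 0, 0]}, {"grip": 0.24, "linear": [0, -1, 0], "rot": [0, 0, 0]}]}}

```text
clock: 10.22
position: [602.9, -263.9, 79.4]
ee_rot: [0.709, -0.705, 0.001, -0.001]
contact_force: [-0.5, 0.3, 0.5]
gripper_width: 20.6
grasp_force: 0.1
```

It moved about 5 mm more under low force and then dropped in. I'll back off 1 mm and check.

Call:
{"op": "arm_command", "data": {"rows": [{"grip": 0.24, "linear": [0, -1, 0], "rot": [0, 0, 0]}, {"grip": 0.24, "linear": [0, -1, 0], "rot": [0, 0, 0]}]}}

```text
clock: 10.48
position: [603.6, -263.8, 79.4]
ee_rot: [0.709, -0.705, 0.001, -0.0]
contact_force: [-0.0, 0.5, 0.8]
gripper_width: 20.6
grasp_force: 0.0
```

Call:
{"op": "arm_command", "data": {"rows": [{"grip": 0.24, "linear": [0, -1.5, 0], "rot": [0, 0, 0]}, {"grip": 0.24, "linear": [0, -1.5, 0], "rot": [0, 0, 0]}]}}

```text
clock: 10.72
position: [604.0, -263.8, 79.3]
ee_rot: [0.709, -0.705, -0.0, 0.0]
contact_force: [-1.9, 0.4, 2.1]
gripper_width: 20.4
grasp_force: 0.8
```

```bash
python3 - <<'E'
from h import *
p=imaging.get_image('scene')
im=cv2.resize(p['frame'][180:230,265:325,::-1],None,fx=10,fy=10,interpolation=cv2.INTER_CUBIC)
cv2.imwrite('pics/c3.png',im)
print([(round(r['score'],2),np.round(r['pixel'],1)) for r in models.tip_of(p,'carousel_bush')[:2]])
print([(round(r['score'],2),np.round(r['pixel'],1)) for r in models.tip_of(p,'upper_bush')[:2]])
E
```

```text
[(0.63, array([294.6, 217.8])), (0.37, array([339.7, 387.7]))]
[(0.86, array([293.9, 196.4])), (0.3, array([294. , 214.3]))]
```

View pics/c3.png

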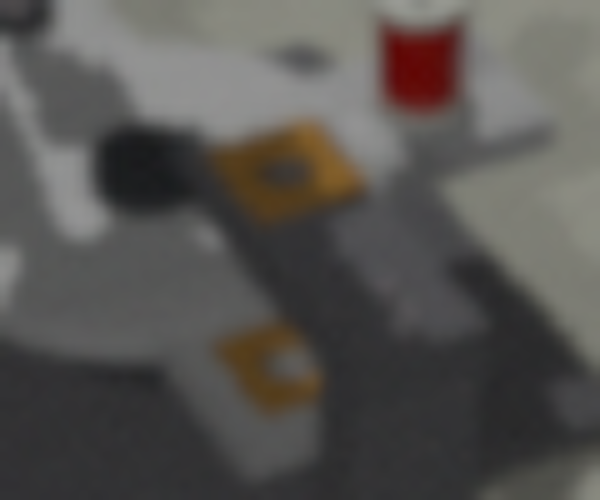

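The lower bore is now at (294.0,216.5), exactly under the arm's bushing. I'll release the post and rise.

Call:
{"op": "arm_command", "data": {"rows": [{"grip": 0.24, "linear": [0, 3.5, 0], "rot": [0, 0, 0]}, {"grip": 0.24, "linear": [0, 3.5, 0], "rot": [0, 0, 0]}, {"grip": 0.7, "linear": [0, 3.5, 0], "rot": [0, 0, 0]}, {"grip": 0.7, "linear": [0, 3.5, 0], "rot": [0, 0, 0]}, {"grip": 1, "linear": [0, 3.5, -30], "rot": [0, 0, 0]}, {"grip": 1, "linear": [0, 3.5, -70], "rot": [0, 0, 0]}, {"grip": 1, "linear": [0, 3.5, -120], "rot": [0, 0, 0]}, {"grip": 1, "linear": [0, 3.5, -170], "rot": [0, 0, 0]}, {"grip": 1, "linear": [0, 3.5, -170], "rot": [0, 0, 0]}]}}

```text
clock: 12.0
position: [603.1, -264.8, 255.3]
ee_rot: [0.709, -0.705, 0.005, -0.003]
contact_force: [0.7, 0.0, -0.4]
gripper_width: 85.5
grasp_force: 0.0
```

```bash
python3 - <<'E'
from h import *
from fit import fit
fit((601,-174,0.04,0.0),names=("scene",))
from mv import rel
s=arm.read_state();print(s['position'],s['joints'][0],s['joints'][5])
E
python3 mv.py 400 150 240 -10
```

```text
scene orange [((np.float64(423.1), np.float64(307.2)), np.int32(31)), ((np.float64(403.6), np.float64(312.0)), np.int32(67)), ((np.float64(380.3), np.float64(317.8)), np.int32(84)), ((np.float64(360.3), np.float64(323.2)), np.int32(54))]
scene upper_bush [0.3 2.8]
scene carousel_bush [-0.1 -0.3]
scene post_top [-0.2 -1.2]
fit [ 5.98027e+02 -1.75350e+02 -2.50000e-02  5.60000e-02]
turret [ 598.  -175.3    0. ]
upper_bush [600.2 -85.4 123. ]
carousel_bush [595.2 -85.4  59. ]
post_top [ 600.9 -265.3  110. ]
[ 600.07901042 -263.72159822  247.43253338] -0.16797309873300656 0.1740130241535222
[-414.9  197.6    8.5] [ 0.002  0.003 -1.39 ]
```

```bash
python3 mv.py 541 285 247 -10.5
```

```text
[-549.1   55.8    1.1] [ 0.002  0.003 -1.382]
```

Call:
{"op": "arm_command", "data": {"rows": [{"grip": 1, "linear": [-55, 6, 0], "rot": [0, 0, -0.14]}, {"grip": 1, "linear": [-110, 11, 0], "rot": [0, 0, -0.28]}, {"grip": 1, "linear": [-165, 17, 0], "rot": [0, 0, -0.42]}, {"grip": 1, "linear": [-220, 22, 0], "rot": [0, 0, -0.56]}, {"grip": 1, "linear": [-275, 28, 0], "rot": [0, 0, -0.7]}, {"grip": 1, "linear": [-330, 34, 0], "rot": [0, 0, -0.84]}, {"grip": 1, "linear": [-385, 39, 0], "rot": [0, 0, -0.98]}, {"grip": 1, "linear": [-440, 45, 0], "rot": [0, 0, -1.12]}, {"grip": 1, "linear": [-495, 51, 0], "rot": [0, 0, -1.26]}, {"grip": 1, "linear": [-549, 56, 0], "rot": [0, 0, -1.382]}]}}

```text
clock: 13.5
position: [540.7, 286.2, 248.0]
ee_rot: [0.996, -0.089, -0.001, 0.001]
contact_force: [1.0, 0.5, -0.1]
gripper_width: 85.3
grasp_force: 0.0
```

```bash
python3 - <<'E'
from h import *
from fit import fit
fit((601,-174,0.04,0.0))
from mv import rel
s=arm.read_state();print(s['position'],s['joints'].round(2) if hasattr(s['joints'],'round') else s['joints'])
print(rel(541,285,247,-10.5))
b=[]
for n,pt in (("scene",(541,285,170)),("top",(600,-85,100))):
    p=imaging.get_image(n); c=proj(p,pt); x,y=int(c[0]),int(c[1]); print(n,x-40,y-45)
    if n=='scene': print([(round(r['score'],2),np.round(r['pixel'],1),at_z(p,r['pixel'],185).round(1)) for r in models.tip_of(p,'pin_top')[:2]])
    b.append(cv2.resize(p['frame'][y-45:y+45,x-40:x+40,::-1],None,fx=5,fy=5,interpolation=cv2.INTER_CUBIC))
cv2.imwrite('pics/p1.png',np.hstack(b))
E
```

```text
scene orange [((np.float64(293.3), np.float64(196.5)), np.int32(43)), ((np.float64(423.2), np.float64(307.3)), np.int32(45)), ((np.float64(377.1), np.float64(309.9)), np.int32(44)), ((np.float64(358.8), np.float64(318.3)), np.int32(176)), ((np.float64(404.0), np.float64(311.9)), np.int32(92)), ((np.float64(380.8), np.float64(318.6)), np.int32(132))]
top orange []
scene turret [ 2.6 -3.5]
scene upper_bush [-0.2  2.5]
sceneO upper_bush [-0.1  0.1]
scene carousel_bush [-1.9 -0.7]
scene post_top [-0.  -0.6]
top turret [-2.1  0. ]
top upper_bush [-1.1  1.3]
top carousel_bush [0.6 0.1]
top post_top [ 0.3 -1.1]
fit [ 6.00451e+02 -1.75653e+02  2.30000e-02  1.00000e-03]
turret [ 600.5 -175.7    0. ]
upper_bush [598.3 -85.7 123. ]
carousel_bush [598.3 -85.7  59. ]
post_top [ 602.6 -265.6  110. ]
[541.74457245 283.5383117  249.41876232] [ 0.75  0.35  0.    0.   -1.22  0.64]
(array([-1. , -1.3,  2.4]), array([ 0.   , -0.   , -0.001]))
scene 357 227
[(0.71, array([395.8, 267. ]), array([545.3, 281.9, 185. ]))]
top 301 150
```

View pics/p1.png

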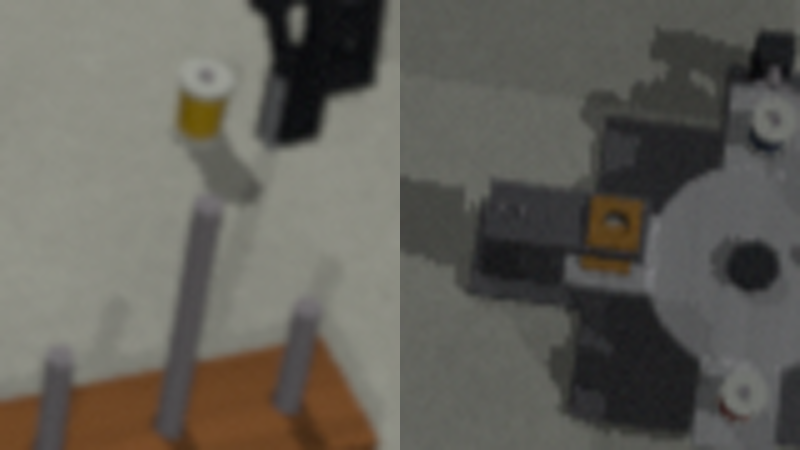

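The pin top is at about (398.2,267.6), and its exit from the stand at about (391.4,313.4). In the top view the arm's bore is at (344.2,194.4).

```bash
cat > tri.py <<'E'
from h import *
from scipy.optimize import least_squares
def tri(a,pa,b,pb,z=None):
    r=least_squares(lambda P:np.r_[proj(a,P)-pa,proj(b,P)-pb],[560,100,100.])
    return r.x.round(1), r.fun.round(2)
def trz(a,pa,b,pb,z):
    r=least_squares(lambda P:np.r_[proj(a,[*P,z])-pa,proj(b,[*P,z])-pb],[560,100.])
    return r.x.round(1), r.fun.round(2)
E
python3 - <<'E'
from tri import *
a=imaging.get_image('scene');b=imaging.get_image('top')
print('pintop',trz(a,[398.2,267.6],b,[212.2,188.9],185),tri(a,[398.2,267.6],b,[212.2,188.9]))
print('pin50',at_z(a,[391.4,313.4],50),at_z(b,[221.5,198.9],50))
print('pintop sep',at_z(a,[398.2,267.6],185),at_z(b,[212.2,188.9],185))
print('ub',trz(a,[293.6,196.8],b,[344.2,194.4],123),at_z(a,[293.6,196.8],123),at_z(b,[344.2,194.4],123))
print(b['fx'],a['fx'])
E
```

```text
pintop (array([540.9, 283.4]), array([-0.09, -0.81, -0.77, -0.44])) (array([540. , 282.5, 181.5]), array([-0.22, -0.04, -0.24,  0.2 ]))
pin50 [542.52174894 290.26905317  50.        ] [541.9172813  281.22638152  50.        ]
pintop sep [542.00669888 285.33475551 185.        ] [539.96320072 281.03211273 185.        ]
ub (array([596.9, -88.4]), array([-0.35, -0.91, -0.75, -0.02])) [597.74067472 -84.51546414 123.        ] [597.20347523 -90.56006279 123.        ]
461.66614897195655 477.42774955308226
```

Call:
{"op": "arm_command", "data": {"rows": [{"grip": 1, "linear": [0, 0, 40], "rot": [0, 0, 0]}, {"grip": 1, "linear": [0, 0, 80], "rot": [0, 0, 0]}, {"grip": 1, "linear": [0, 0, 110], "rot": [0, 0, 0]}, {"grip": 1, "linear": [0, 0, 124], "rot": [0, 0, 0]}, {"grip": 1, "linear": [0, 0, 124], "rot": [0, 0, 0]}, {"grip": 0.4, "linear": [0, 0, 124], "rot": [0, 0, 0]}, {"grip": 0.3, "linear": [0, 0, 124], "rot": [0, 0, 0]}]}}

```text
clock: 15.12
position: [542.1, 285.2, 126.8]
ee_rot: [0.996, -0.091, 0.001, -0.001]
contact_force: [-0.2, -0.4, 0.5]
gripper_width: 51.8
grasp_force: 0.0
```

Call:
{"op": "arm_command", "data": {"rows": [{"grip": 0.2, "linear": [0, 0, 0], "rot": [0, 0, 0]}, {"grip": 0, "linear": [0, 0, 0], "rot": [0, 0, 0]}, {"grip": 0, "linear": [0, 0, 0], "rot": [0, 0, 0]}, {"grip": 0, "linear": [0, 0, 0], "rot": [0, 0, 0]}, {"grip": 0, "linear": [0, 0, 0], "rot": [0, 0, 0]}]}}

```text
clock: 15.75
position: [541.7, 284.7, 125.8]
ee_rot: [0.996, -0.091, 0.0, -0.0]
contact_force: [-0.4, -0.6, 4.1]
gripper_width: 10.4
grasp_force: 58.4
```

Call:
{"op": "arm_command", "data": {"rows": [{"grip": 0, "linear": [0, 0, -15], "rot": [0, 0, 0]}, {"grip": 0, "linear": [0, 0, -35], "rot": [0, 0, 0]}, {"grip": 0, "linear": [0, 0, -60], "rot": [0, 0, 0]}, {"grip": 0, "linear": [0, 0, -90], "rot": [0, 0, 0]}, {"grip": 0, "linear": [0, 0, -120], "rot": [0, 0, 0]}, {"grip": 0, "linear": [0, 0, -138], "rot": [0, 0, 0]}, {"grip": 0, "linear": [0, 0, -138], "rot": [0, 0, 0]}, {"grip": 0, "linear": [0, 0, -138], "rot": [0, 0, 0]}]}}

```text
clock: 16.75
position: [540.8, 284.4, 262.1]
ee_rot: [0.996, -0.091, -0.001, 0.001]
contact_force: [-0.6, -0.4, -2.3]
gripper_width: 10.5
grasp_force: 58.5
```

```bash
python3 - <<'E'
from h import *
s=arm.read_state();print(s['position'],s['contact_force'],s['wrist_torque'],s['grasp_force'],s['gripper_width'])
for n in ("scene","top"):
    p=imaging.get_image(n); 
    for q,z in (("pin",147),("pin_top",322)):
        print(n,q,[(round(r['score'],2),np.round(r['pixel'],1)) for r in models.tip_of(p,q)[:2]], proj(p,[541.7,284.7,z]))
    if n=='scene':
        c=proj(p,[541,285,200]);x,y=int(c[0]),int(c[1]);print(x-40,y-45)
        cv2.imwrite('pics/l1.png',cv2.resize(p['frame'][y-45:y+45,x-40:x+40,::-1],None,fx=6,fy=6,interpolation=cv2.INTER_CUBIC))
E
python3 mv.py 597.5 -87 262 -10.5
```

```text
[540.75469509 284.39979789 262.05488737] [-0.60131583 -0.40937231 -2.27052763] [ 0.03917121 -0.00616598 -0.01494576] 58.515450954437256 10.478469472268742
scene pin [(0.79, array([395.5, 279.2])), (0.56, array([411.1, 318. ]))] [395.7863329  280.52509245]
scene pin_top [] [407.72014376 213.71943352]
359 216
top pin [(0.5, array([214.2, 192.9]))] [213.85829165 191.33358682]
top pin_top [(0.6, array([196.9, 175.4]))] [199.38844192 174.79101556]
[122.8 355.2   0.9] [0.001 0.001 0.   ]
```

View pics/l1.png

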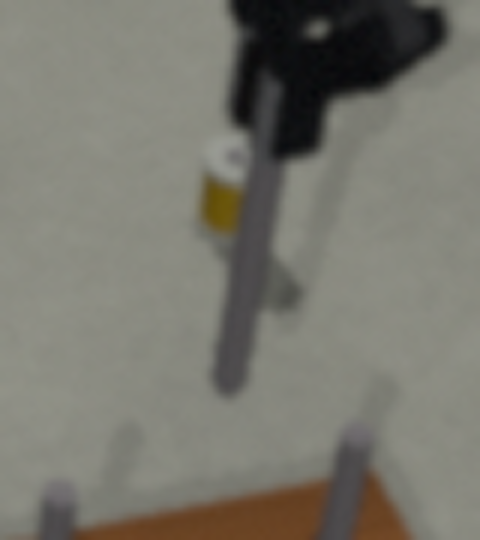

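The pin is held, with its foot at about (397,280.7). It leans slightly: image slope is about -0.13 where a vertical line would give -0.18. I'll carry it halfway over plain bench and measure the tilt properly.

Call:
{"op": "arm_command", "data": {"rows": [{"grip": 0, "linear": [12, 36, 0], "rot": [0, 0, 0]}, {"grip": 0, "linear": [25, 71, 0], "rot": [0, 0, 0]}, {"grip": 0, "linear": [37, 107, 0], "rot": [0, 0, 0]}, {"grip": 0, "linear": [49, 142, 0], "rot": [0, 0, 0]}, {"grip": 0, "linear": [61, 178, 0], "rot": [0, 0, 0]}, {"grip": 0, "linear": [61, 178, 0], "rot": [0, 0, 0]}, {"grip": 0, "linear": [61, 178, 0], "rot": [0, 0, 0]}]}}

```text
clock: 17.92
position: [569.1, 98.7, 263.2]
ee_rot: [0.996, -0.091, -0.0, -0.0]
contact_force: [-0.3, 1.1, -2.0]
gripper_width: 10.6
grasp_force: 58.7
```

```bash
cat > tilt.py <<'E'
from h import *
def axis(p,tcp,zlo,zhi,half=7,dump=False,pol=-1):
    "pin centre column per row between heights zlo..zhi, vs. the vertical line through tcp"
    g=cv2.cvtColor(p['frame'],cv2.COLOR_RGB2GRAY).astype(float)
    out=[]
    r0,r1=proj(p,[*tcp[:2],zhi])[1],proj(p,[*tcp[:2],zlo])[1]
    zs=np.linspace(zlo,zhi,200); L=np.array([proj(p,[*tcp[:2],z]) for z in zs])
    for r in range(int(np.ceil(r0)),int(r1)+1):
        c=np.interp(-r,-L[:,1],L[:,0]) if L[0,1]>L[-1,1] else np.interp(r,L[:,1],L[:,0])
        xs=np.arange(int(c)-half,int(c)+half+1); v=g[r,xs]; bg=np.median(np.r_[v[:3],v[-3:]])
        w=np.clip(bg-v-6,0,None)
        if dump: print(r,round(c,1),v.astype(int).tolist())
        if w.sum()>20: out.append((r,(w*xs).sum()/w.sum(),c,np.interp(-r,-L[:,1],zs)))
    return np.array(out)
E
python3 - <<'E'
from tilt import *
s=arm.read_state(); t=s['position'];print(t,s['ee_rot'])
p=imaging.get_image('scene')
o=axis(p,t,150,240,dump=False)
for x in o[::3]: print(x.round(1))
d=o[:,1]-o[:,2]; print(np.polyfit(o[:,3],d,1))
f=proj(p,[*t[:2],147]);print(f)
x,y=int(f[0]),int(f[1]);print(x-30,y-60)
cv2.imwrite('pics/l2.png',cv2.resize(p['frame'][y-60:y+20,x-30:x+40,::-1],None,fx=7,fy=7,interpolation=cv2.INTER_CUBIC))
# sensitivity px per mm of world x at z=150
print(proj(p,[t[0]+1,t[1],147])-f, proj(p,[t[0],t[1]+1,147])-f, models.tip_of(p,'pin')[:1])
E
```

```text
[569.1494107   98.70865761 263.20828083] [ 9.95811983e-01 -9.14247579e-02 -2.98480228e-05 -8.29285050e-05]
[197.  341.3 341.1 239.9]
[200.  341.1 340.9 231.7]
[203.  341.  340.7 223.5]
[206.  340.8 340.5 215.2]
[209.  340.5 340.3 206.8]
[212.  340.3 340.1 198.3]
[215.  340.2 339.9 189.7]
[218.  340.1 339.8 181. ]
[221.  339.9 339.6 172.3]
[224.  339.6 339.4 163.4]
[227.  339.3 339.2 154.5]
[-1.37718255e-04  2.62522761e-01]
[339.02043055 229.49013032]
309 169
[-0.38538857  0.12770902] [0.21518593 0.2634694 ] []
```

View pics/l2.png

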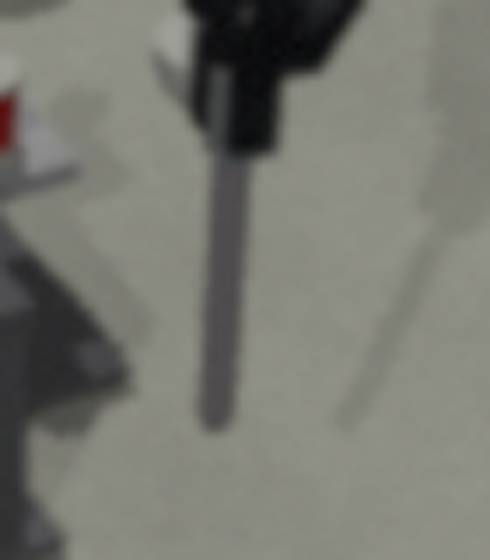

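The pin measures vertical (slope error under 0.001 rad) and sits within 0.3 px of the TCP line, so the scene camera agrees with the arm. Next I'll hover over the bushing.

```bash
python3 mv.py 598 -85 262 -10.5
```

```text
[ 61.8 176.1   1.2] [-0.     0.     0.001]
```

Call:
{"op": "arm_command", "data": {"rows": [{"grip": 0, "linear": [12, 35, 0], "rot": [0, 0, 0]}, {"grip": 0, "linear": [25, 71, 0], "rot": [0, 0, 0]}, {"grip": 0, "linear": [37, 106, 0], "rot": [0, 0, 0]}, {"grip": 0, "linear": [50, 142, 0], "rot": [0, 0, 0]}, {"grip": 0, "linear": [62, 176, 0], "rot": [0, 0, 0]}, {"grip": 0, "linear": [62, 176, 5], "rot": [0, 0, 0]}, {"grip": 0, "linear": [62, 176, 13], "rot": [0, 0, 0]}, {"grip": 0, "linear": [62, 176, 13], "rot": [0, 0, 0]}, {"grip": 0, "linear": [62, 176, 13], "rot": [0, 0, 0]}]}}

```text
clock: 19.15
position: [598.2, -84.8, 250.4]
ee_rot: [0.996, -0.09, 0.0, 0.0]
contact_force: [-0.3, 0.6, -1.4]
gripper_width: 10.5
grasp_force: 58.9
```

```bash
python3 - <<'E'
from h import *
s=arm.read_state(); t=s['position'];print(t,s['contact_force'])
p=imaging.get_image('scene')
fz=t[2]-115.8
print('foot pred',proj(p,[t[0],t[1],fz]),'mouth under tcp',proj(p,[t[0],t[1],123]))
f=proj(p,[*t[:2],123]);x,y=int(f[0]),int(f[1]);print(x-25,y-35)
b=[cv2.resize(p['frame'][y-35:y+25,x-25:x+25,::-1],None,fx=8,fy=8,interpolation=cv2.INTER_CUBIC)]
p=imaging.get_image('top')
f=proj(p,[*t[:2],123]);x,y=int(f[0]),int(f[1]);print('top',f,x-25,y-30, 'foot',proj(p,[t[0],t[1],fz]))
b.append(cv2.resize(p['frame'][y-30:y+30,x-25:x+25,::-1],None,fx=8,fy=8,interpolation=cv2.INTER_CUBIC))
cv2.imwrite('pics/h1.png',np.hstack(b))
E
```

```text
[598.22678567 -84.8331473  250.42933603] [-0.31313806  0.55666226 -1.41413753]
foot pred [293.31931676 193.13182591] mouth under tcp [293.37362243 196.78187444]
268 161
top [342.32920831 193.77471253] 317 163 foot [342.58116983 192.84774675]
```

View pics/h1.png

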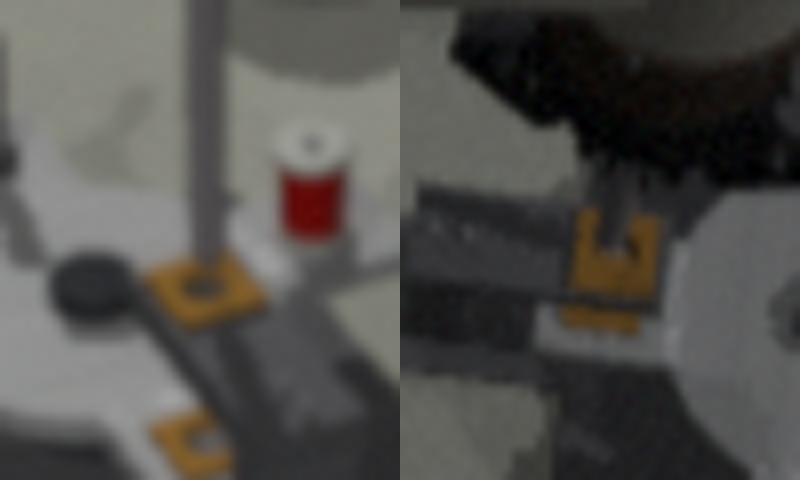

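Both views show the pin over the bore. In the scene view the bore is at (293.6,196.9), against (293.4,196.8) predicted under the TCP. In the top view the foot and bore columns agree. Next I'll lower it gently and watch the force.

Call:
{"op": "arm_command", "data": {"rows": [{"grip": 0, "linear": [0, 0, 4], "rot": [0, 0, 0]}, {"grip": 0, "linear": [0, 0, 8], "rot": [0, 0, 0]}, {"grip": 0, "linear": [0, 0, 11], "rot": [0, 0, 0]}, {"grip": 0, "linear": [0, 0, 14], "rot": [0, 0, 0]}, {"grip": 0, "linear": [0, 0, 16], "rot": [0, 0, 0]}, {"grip": 0, "linear": [0, 0, 18], "rot": [0, 0, 0]}, {"grip": 0, "linear": [0, 0, 18], "rot": [0, 0, 0]}]}}

```text
clock: 20.12
position: [598.1, -86.2, 232.6]
ee_rot: [0.996, -0.091, 0.0, 0.0]
contact_force: [0.0, -2.2, 0.5]
gripper_width: 10.6
grasp_force: 59.1
```

Call:
{"op": "arm_command", "data": {"rows": [{"grip": 0, "linear": [0, 0, 2], "rot": [0, 0, 0]}, {"grip": 0, "linear": [0, 0, 4], "rot": [0, 0, 0]}, {"grip": 0, "linear": [0, 0, 6], "rot": [0, 0, 0]}, {"grip": 0, "linear": [0, 0, 6], "rot": [0, 0, 0]}]}}

```text
clock: 20.62
position: [597.9, -86.0, 226.0]
ee_rot: [0.996, -0.091, -0.0, 0.0]
contact_force: [-0.5, -2.4, -0.6]
gripper_width: 10.6
grasp_force: 59.2
```

The pin is in the bore with about 2.4 N of side force toward -y. I'll shift to relieve it.

Call:
{"op": "arm_command", "data": {"rows": [{"grip": 0, "linear": [0.4, 2.4, 0], "rot": [0, 0, 0]}, {"grip": 0, "linear": [0.4, 2.4, 0], "rot": [0, 0, 0]}, {"grip": 0, "linear": [0.4, 2.4, 0], "rot": [0, 0, 0]}]}}

```text
clock: 21.0
position: [598.1, -87.7, 226.1]
ee_rot: [0.996, -0.091, 0.0, -0.0]
contact_force: [0.2, 0.7, -1.1]
gripper_width: 10.6
grasp_force: 59.0
```

Call:
{"op": "arm_command", "data": {"rows": [{"grip": 0, "linear": [2, 0, 0], "rot": [0, 0, 0]}, {"grip": 0, "linear": [2, 0, 0], "rot": [0, 0, 0]}]}}

```text
clock: 21.25
position: [599.7, -88.4, 226.1]
ee_rot: [0.996, -0.091, -0.001, -0.0]
contact_force: [-1.8, 0.5, -0.9]
gripper_width: 10.4
grasp_force: 59.0
```

Call:
{"op": "arm_command", "data": {"rows": [{"grip": 0, "linear": [-2, 0, 0], "rot": [0, 0, 0]}, {"grip": 0, "linear": [-4, 0, 0], "rot": [0, 0, 0]}, {"grip": 0, "linear": [-4, 0, 0], "rot": [0, 0, 0]}]}}

```text
clock: 21.62
position: [596.1, -87.8, 226.5]
ee_rot: [0.996, -0.091, 0.0, -0.0]
contact_force: [-0.1, 0.4, -2.2]
gripper_width: 10.7
grasp_force: 58.9
```

Call:
{"op": "arm_command", "data": {"rows": [{"grip": 0, "linear": [1.6, 0, 0], "rot": [0, 0, 0]}, {"grip": 0, "linear": [1.6, 0, 8], "rot": [0, 0, 0]}, {"grip": 0, "linear": [1.6, 0, 16], "rot": [0, 0, 0]}, {"grip": 0, "linear": [1.6, 0, 24], "rot": [0, 0, 0]}, {"grip": 0, "linear": [1.6, 0, 32], "rot": [0, 0, 0]}, {"grip": 0, "linear": [1.6, 0, 39], "rot": [0, 0, 0]}, {"grip": 0, "linear": [1.6, 0, 45], "rot": [0, 0, 0]}, {"grip": 0, "linear": [1.6, 0, 45], "rot": [0, 0, 0]}]}}

```text
clock: 22.62
position: [597.3, -88.2, 180.7]
ee_rot: [0.996, -0.091, -0.001, 0.0]
contact_force: [-0.7, 0.2, -1.8]
gripper_width: 10.1
grasp_force: 58.9
```

Call:
{"op": "arm_command", "data": {"rows": [{"grip": 0, "linear": [0, 0, 2], "rot": [0, 0, 0]}, {"grip": 0, "linear": [0, 0, 4], "rot": [0, 0, 0]}, {"grip": 0, "linear": [0, 0, 6], "rot": [0, 0, 0]}, {"grip": 0, "linear": [0, 0, 6], "rot": [0, 0, 0]}]}}

```text
clock: 23.12
position: [597.5, -88.1, 175.1]
ee_rot: [0.996, -0.091, -0.0, 0.0]
contact_force: [0.4, 0.3, -1.6]
gripper_width: 10.5
grasp_force: 58.9
```

Call:
{"op": "arm_command", "data": {"rows": [{"grip": 0, "linear": [0, 0, 2], "rot": [0, 0, 0]}, {"grip": 0, "linear": [0, 0, 4], "rot": [0, 0, 0]}, {"grip": 0, "linear": [0, 0, 6], "rot": [0, 0, 0]}, {"grip": 0, "linear": [0, 0, 8], "rot": [0, 0, 0]}, {"grip": 0, "linear": [0, 0, 8], "rot": [0, 0, 0]}]}}

```text
clock: 23.75
position: [597.5, -88.2, 167.0]
ee_rot: [0.996, -0.091, -0.0, 0.0]
contact_force: [0.6, 0.4, -2.1]
gripper_width: 10.7
grasp_force: 58.9
```

Call:
{"op": "arm_command", "data": {"rows": [{"grip": 0, "linear": [0, 0, 2], "rot": [0, 0, 0]}, {"grip": 0, "linear": [0, 0, 4], "rot": [0, 0, 0]}, {"grip": 0, "linear": [0, 0, 6], "rot": [0, 0, 0]}, {"grip": 0, "linear": [0, 0, 6], "rot": [0, 0, 0]}]}}

```text
clock: 24.25
position: [597.5, -88.1, 161.1]
ee_rot: [0.996, -0.091, -0.0, 0.0]
contact_force: [-0.3, -0.4, -1.6]
gripper_width: 10.4
grasp_force: 58.9
```

No resistance, and the foot is at about 45 mm. Continuing to about 26 mm.

Call:
{"op": "arm_command", "data": {"rows": [{"grip": 0, "linear": [0, 0, 4], "rot": [0, 0, 0]}, {"grip": 0, "linear": [0, 0, 8], "rot": [0, 0, 0]}, {"grip": 0, "linear": [0, 0, 12], "rot": [0, 0, 0]}, {"grip": 0, "linear": [0, 0, 16], "rot": [0, 0, 0]}, {"grip": 0, "linear": [0, 0, 19], "rot": [0, 0, 0]}, {"grip": 0, "linear": [0, 0, 19], "rot": [0, 0, 0]}, {"grip": 0, "linear": [0, 0, 19], "rot": [0, 0, 0]}]}}

```text
clock: 25.12
position: [597.8, -88.2, 142.4]
ee_rot: [0.996, -0.091, 0.0, 0.0]
contact_force: [0.0, 0.7, -1.7]
gripper_width: 10.3
grasp_force: 58.9
```

```bash
python3 - <<'E'
from h import *
s=arm.read_state(); t=s['position'];print(t,s['contact_force'],s['wrist_torque'],s['grasp_force'])
p=imaging.get_image('scene')
for q in('carousel_bush','upper_bush','pin_top','post_top','pin','short_pin_a'): print(q,[(round(r['score'],2),np.round(r['pixel'],1)) for r in models.tip_of(p,q)[:2]])
# brass visible near the lower bushing, pin column below upper bushing
h=cv2.cvtColor(p['frame'],cv2.COLOR_RGB2HSV)
m=cv2.inRange(h,(10,110,60),(25,255,255))[190:225,283:305]
for r in m: print(''.join('#' if v else '.' for v in r))
print('pred post',proj(p,[600.8,-264,110]),'bush',proj(p,[597.5,-88,59]))
E
```

```text
[597.76961801 -88.15662303 142.43189024] [ 0.03736135  0.72924121 -1.66283169] [ 0.04662253 -0.07725588 -0.01173064] 58.94459545612335
carousel_bush [(0.98, array([292.4, 215.4]))]
upper_bush [(0.79, array([290.8, 195.2])), (0.23, array([268.8, 323.5]))]
pin_top []
post_top [(0.97, array([263.9, 164.6])), (0.73, array([234.7, 169.2]))]
pin [(0.42, array([293.9, 224.8]))]
short_pin_a [(0.72, array([411.4, 318.3])), (0.55, array([366. , 326.6]))]
......................
......................
......................
.............#........
......##.....##.......
....####.....###......
....####.....####.....
....####.....#####....
.....####...######....
......###########.....
.......#######........
........###...........
......................
......................
......................
......................
......................
......................
......................
......................
......................
......................
......................
......................
.....####.............
.....###..............
.....####.............
......###.............
.......######.........
.......######.........
........###...........
......................
......................
......................
......................
pred post [265.79585495 165.72888945] bush [293.4046914  215.34132396]
```

The pin's gap shows in the middle of both brass bushings. The foot is at about 26.6 mm with no side load, so I'm handing in.

```bash
python3 -c "
from bench import job
print(job.job_done())"
```

```text
the job is handed in; nothing more can be done
None
```

I handed the job in at about 25 s of the 72 s allowed. The carousel is clicked into its detent, and the gripper still holds the long pin through both bushings, with its foot about 26 mm above the bench. That foot height is worked out from the arm's position, and the judge gave no verdict.

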